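Tilt a reader module out of its foam case and turn it over

ROBOT

A 7-joint arm with a two-finger parallel gripper is mounted at the origin on the work surface. World frame = base frame: x ahead of the robot, y to its left, z up, the work surface at z = 0. Lengths are in m, angles in rad, forces in N, time in s.
With the tool pointing down it reaches from about 0.4 to 0.85 m from the base axis. Payload 4.5 kg.
Tool frame: the origin (TCP) lies at the very end of the fingers, on their centre line; the grasp point (between the pads) lies 19 mm behind it (grasp_offset is the distance from the TCP to the grasp point, in m); x points along the fingers, z is the direction in which the jaws open and shut, and the axes are right-handed (so a half turn about x gives the same grasp; the last joint's range is limited). The gripper opens to 88 mm and grips with 3 to 60 N. Pads are 18 mm wide; open, the fingers measure 123 mm over their backs; the gripper's body (75 mm by 187 mm) begins 45 mm behind the grasp point.
Start: joints at [-1.152, 0.689, -0.195, 1.565, 0.157, 0.902, -0.215], TCP at [0.235, 0.579, 0.239] pointing down, gripper open.
Joint ranges: [-3.01, 3.01], [-0.46, 2.08], [-1.47, 1.51], [0.13, 2.56], [-1, 4.14], [0.04, 2.09], [-2.66, 2.66]. Speed limits (rad/s): [2.57, 2.57, 3.14, 3.14, 3.14, 3.14, 3.14].

INTERFACE

Orientations are given as a rotation vector (axis times angle).
In Python, from cell import * gives the robot as it stands. Calls block until the motion is done:
- move_to(position, orientation): joint-space move of the TCP to a pose.
- move_linear(position, speed=0.15, orientation=None, guard=None): straight line of the TCP; orientation=None keeps the orientation; speed is the mean speed in m/s. With guard (N) it stops when the force on the tool has changed by that much, and returns True; else False.
- movej(angles): joint-space move.
- command_gripper(opening, grip_force=None): opening from 0.0 (shut) to 1.0 (fully open); grip_force is the grip in N (None keeps the last); returns when the fingers have stopped.
- sleep(seconds).
- ik(position, orientation): joint angles nearest the present ones, or None.
- camera(name): name is "side" or "top" or "wrist"; returns a dict with "color" (384x512x3 uint8, blue, green, red), "depth" (384x512 float32, m along the optical axis (not along the pixel's ray), 0 where there is no reading), "K" (3x3 intrinsics, pixels), "dist" ([k1, k2, p1, p2, k3] as OpenCV has them; the pictures are not rectified), "extrinsics" (4x4, takes a point from world to camera coordinates). Camera axes: x right, y down, z forward; pixel columns grow to the right and rows downward; lengths in m; the calibration is good to about 2 mm. A picture is of the moment at which its call begins.
A pose or a line that the arm cannot do raises IKError and nothing moves.
- hand_in(): hands the job in, once; it reports no verdict.
Readings, each from a call of its own:
- get_time_s(): time.
- get_joints(): joint angles.
- get_qd(): joint speeds.
- get_joint_efforts(): joint torques, N m.
- get_tool_pos(): TCP position.
- get_eef_rot(): TCP orientation.
- get_contact_force(): force on the tool from outside, world axes, zero at the start.
- get_wrist_torque(): the same for the moment, N m.
- get_finger_gap(): opening from 0.0 (shut) to 1.0 (fully open).
Only numpy, scipy, OpenCV 4.12 (cv2) and the standard library are available. Lean on these libraries where they do the work, as an engineer would, in place of code of your own. Each camera call takes 0.05 s, during which the arm holds its last target. There are 200 camera calls.

TASK

Take the white reader module out of the foam of the blue service case: raise its orange end first while the other end stays down in the cutout, then draw it out from under the white bridge. Turn it over and lay it down gently, window up, flat in the middle of the green-topped stand and lengthways along it; do not drop it or let it topple, and leave everything else where it is.

Things in the scene. Friction and masses are not known exactly. Their poses are not given: they have to be found in the camera images.
- module: reader module, loose rigid white box 124 mm long (own x), 46 wide (y), 48 thick (z), 0.25 to 0.5 kg, centre of mass in its middle. Origin: centre of the face that is its underside at the start, which carries the round blue window (flush, sturdy); own z points away from it. The 30 mm at its -x end are orange. A grey label with black bars is on the opposite face. It stands stably on its +x end.
- module_center (a point): middle of the module
- module_far_edge (a point): middle of the window-side edge at the module's +x end (the end that goes under the bridge), 62 mm along +x from the module's origin
- case: open blue service case, fixed, 230 mm (own x) x 162 mm (own y), rim 56 to 60 mm high, filled with grey rigid foam 56 mm high. Origin: centre of its underside, own z up. The module lies in it at the start with axes parallel to the case's, its origin 16 mm toward -x of the case's, window face down at 26 mm height, top at 74 mm, standing 18 mm out of the foam.
- cutout_floor (a point): middle of the floor the module lies on, 26 mm above the case's underside, axes as the case's. Foam walls up to 56 mm height stand 2 mm beside the module's sides along its +x half (case x = -16 to 50 mm) and 4 mm beyond its +x end.
- finger_room (a point): middle of the space for fingers around the orange end: foam cut away down to 10 mm height (this point), case x = -109 to -16 mm, 63 mm either side of the midline, save for a 38 mm wide plinth under the module and a 30 mm wide foam stop 4 mm beyond the orange end, x = -96 to -82 mm, 52 mm high.
- bridge (a point): middle of the underside of a fixed white bridge over the module's +x end: case x = 30 to 50 mm, 84 to 94 mm high (10 mm above the module), 80 mm wide; it stops a straight lift. Tip the orange end up some 20 degrees about the far edge, easing the module about 10 mm toward -x so it clears the far wall, then draw it out along its own -x.
- stand: fixed inspection stand, 170 mm (own x) x 100 mm (own y) x 40 mm high, flat green top, silver sides, with a thin dark foot plate 200 x 120 mm. Origin: centre of its underside
- stand_top (a point): middle of the stand's top surface, 40 mm above the table; x along the stand's length
- cartridge: grey filter cartridge 32 x 90 x 30 mm lying in the shallow recess at the case's far end; bystander
- bottle: white bottle with blue cap, 72 mm wide, 150 mm tall; bystander
- jar: amber jar, 68 mm wide, 80 mm tall; bystander
- driver: red-handled screwdriver 170 mm long lying flat; bystander
- swabs: cardboard box 100 x 130 x 40 mm; bystander
- cup: clear beaker 70 mm wide, 60 mm tall; bystander
- rack: white tube rack 90 x 160 x 45 mm; bystander
Not all that is in view belongs to the job. Leave any purple look-alike of the module alone.

How it is judged:
By the outcome, as a careful person would: the job done as asked, in the order asked, and still so for the second after the job is handed in, with the robot touching nothing.
It also fails if it takes over 54 s, if anything falls off the work surface, if the arm or the gripper's body presses on something with over 40 N, if the wrist force passes 120 N, or if a joint passes its speed limit or range.

## Working session

There is one attempt and no reset: what is moved stays moved. The work goes in short steps, each a Python script; the robot and the scene stay as the last script left them, time stands still between calls to the robot, and variables do not carry over. Pictures are saved under pics/ and viewed, about 8 in all and at most 12, crops included, and the job is handed in when it is done.

```bash
ls; mkdir -p pics
cat > h.py <<'E'
from cell import *
import numpy as np, cv2
from scipy.spatial.transform import Rotation as R
def cloud(c):
    d=c["depth"];h,w=d.shape
    u,v=np.meshgrid(np.arange(w),np.arange(h))
    p=cv2.undistortPoints(np.stack([u,v],-1).reshape(-1,1,2).astype(np.float64),c["K"],np.array(c["dist"],float)).reshape(h,w,2)
    P=np.dstack([p[...,0]*d,p[...,1]*d,d])
    E=np.array(c["extrinsics"])
    return (P-E[:3,3])@E[:3,:3]
E
python3 - <<'E'
from h import *
ims=[]
for n in("top","side"):
    c=camera(n); np.savez(f"pics/{n}.npz",**{k:np.array(v) for k,v in c.items()})
    cv2.imwrite(f"pics/{n}.png",cv2.resize(c["color"],(768,576)))
    print(n,np.round(np.array(c["extrinsics"]),2).tolist())
print(get_time_s(),get_tool_pos(),get_eef_rot(),grasp_offset)
E
```

```text
pics
top [[0.03, -1.0, 0.0, -0.03], [-0.98, -0.03, -0.18, 0.54], [0.18, 0.0, -0.98, 1.62], [0.0, 0.0, 0.0, 1.0]]
side [[0.99, -0.11, -0.02, -0.53], [-0.07, -0.51, -0.86, 0.12], [0.08, 0.85, -0.52, 1.82], [0.0, 0.0, 0.0, 1.0]]
0.1 [0.23444144 0.57876533 0.23799067] [-0.9223042   1.36830022  0.9206396 ] 0.0187
```

View pics/top.png

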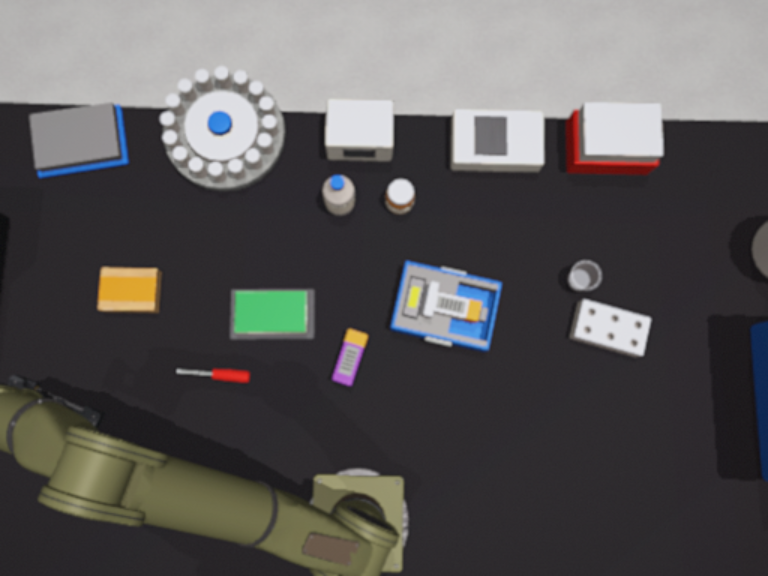

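View pics/side.png

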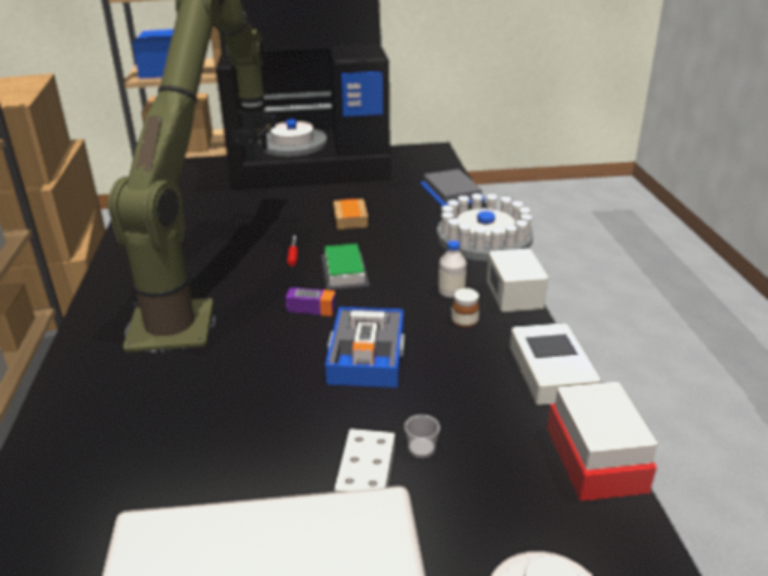

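The top view shows the case at (446,306) with the orange end to the right (−y), the green stand at (272,312), and the purple decoy at (350,357). Next I'll measure the poses.

```bash
cat >> h.py <<'E'
def rect(P,m):
    q=P[m][:,:2].astype(np.float32); 
    (cx,cy),(w,h),a=cv2.minAreaRect(q*1000)
    if w<h: w,h,a=h,w,a+90
    return np.round([cx,cy,w,h,(a+90)%180-90,],1), np.median(P[m][:,2]).round(4)
def big(m):
    n,l,s,_=cv2.connectedComponentsWithStats(m.astype(np.uint8)); 
    return l==1+np.argmax(s[1:,4])
E
python3 - <<'E'
from h import *
for n in("top","side"):
    c=dict(np.load(f"pics/{n}.npz")); P=cloud(c); hsv=cv2.cvtColor(c["color"],cv2.COLOR_BGR2HSV)
    H,S,V=[hsv[...,i].astype(int) for i in range(3)]
    g=big((abs(H-65)<15)&(S>120)&(V>60)&(P[...,2]>0.03)); print(n,"green",rect(P,g),g.sum())
    box=(abs(P[...,0]-.46)<.16)&(abs(P[...,1]+.13)<.2)&(P[...,2]>.05)
    b=box&(abs(H-108)<12)&(S>130); 
    ii=np.argwhere(b)
    print("blue z>.05",rect(P,b),b.sum())
    a=box&(P[...,2]<.1); print("case all",rect(P,big(a)))
    o=big(box&(abs(H-15)<10)&(S>130)&(P[...,2]>.068)); print("orange",rect(P,o),o.sum())
    t=big(box&(P[...,2]>.066)&(P[...,2]<.08)); print("module top",rect(P,t),t.sum())
    t=big(box&(P[...,2]>.088)&(P[...,2]<.1)); print("bridge",rect(P,t),t.sum())
E
```

```text
top green (array([416.2, 119.7, 413.9, 159.8,  59.4]), np.float64(0.0396)) 1180
blue z>.05 (array([ 501.2, -198.2,  230. ,  164.4,   78.5]), np.float64(0.0566)) 243
case all (array([ 498.4, -197.7,  230.4,  169.6,   78.7]), np.float64(0.0582))
orange (array([ 484.8, -258.8,   41. ,   23.4,   -6.7]), np.float64(0.074)) 77
module top (array([ 495.9, -222.1,  106.8,   46.9,   78.6]), np.float64(0.0735)) 367
bridge (array([ 509.3, -158.9,   80.6,   20.2,  -12. ]), np.float64(0.0933)) 126
side green (array([477.3, 222.6, 179. ,  95.7, -89.4]), np.float64(0.0429)) 413
blue z>.05 (array([ 502.1, -195.7,  239.9,  162.1,   78.4]), np.float64(0.0589)) 310
case all (array([ 499.6, -195.9,  239.2,  171. ,   79.2]), np.float64(0.0602))
orange (array([ 489. , -258.4,   46.9,   28.9,  -15.5]), np.float64(0.0759)) 58
module top (array([ 499.2, -211.4,  131.6,   46.5,   77.3]), np.float64(0.076)) 287
bridge (array([ 509.7, -156.5,   77.6,   30.8,  -13.3]), np.float64(0.0954)) 106
```

```bash
cat >> h.py <<'E'
D=np.pi/180
CASE=np.array([.501,-.198,0.]); CY=78.5*D
STAND=np.array([.477,.222,.04]); SY=90*D
def T(p,r): M=np.eye(4); M[:3,:3]=r; M[:3,3]=p; return M
def tool_in_mod(gx,gz,a,flip):
    """TCP pose in module frame; a=approach, jaws along +-module y"""
    a=np.array(a,float); z=np.array([0,-1. if flip else 1.,0]); y=np.cross(z,a)
    return T(np.array([gx,0,gz])+grasp_offset*a, np.c_[a,y,z])
def g1(flip,b=30*D,gx=-.028,gz=.024): return tool_in_mod(gx,gz,[np.sin(b),0,-np.cos(b)],flip)
def g2(flip,b=55*D,gx=-.010,gz=.022): return tool_in_mod(gx,gz,[np.sin(b),0,np.cos(b)],flip)
def mod_case(tilt=0,back=0,up=0,axial=0):
    """module pose, tilted about far window-side edge; back: edge moved to -x; axial: drawn along own -x"""
    r=R.from_euler('y',tilt).as_matrix()
    edge=np.array([.046-back,0,.026+up]); o=edge-r@np.array([.062+axial,0,0])
    return T(CASE,R.from_euler('z',CY).as_matrix())@T(o,r)
def mod_stand(h,xy=STAND[:2],dz=0):
    """standing on +x end, module z along heading h"""
    z=np.array([np.cos(h),np.sin(h),0]); x=np.array([0,0,-1.]); r=np.c_[x,np.cross(z,x),z]
    return T(np.array([*xy,STAND[2]+.062+dz])-r@np.array([0,0,.024]),r)
def mod_lay(h,p=0.,dz=0):
    """rotated by p (0..90 deg) from standing heading h about module y to lying window up; at p=90 centred"""
    z=np.array([np.cos(h),np.sin(h),0])
    r0=mod_stand(h)[:3,:3]; ax=r0[:,1]
    r=R.from_rotvec(ax*(-p)).as_matrix()@r0
    return T(np.array([*STAND[:2],STAND[2]+.024+dz])-r@np.array([0,0,.024]),r)
def po(M): return M[:3,3],R.from_matrix(M[:3,:3]).as_rotvec()
E
python3 - <<'E'
from h import *
print(np.round(mod_lay(np.pi/2,90*D),3))
q0=get_joints()
def f(n,M):
    j=ik(*po(M)); print(n, None if j is None else np.round(j,2))
for fl in(0,1):
    print("flip",fl)
    f("case",mod_case()@g1(fl)); f("tilt",mod_case(22*D,.01)@g1(fl)); f("out",mod_case(22*D,.01,0,.11)@g1(fl))
    for hd in (90,-90,180,0,135,-135,45,-45):
        h=hd*D
        f(f"stand1 {hd}",mod_stand(h)@g1(fl)); f("  stand2",mod_stand(h)@g2(fl))
        if abs(hd)==90: f("  lay",mod_lay(h,90*D)@g2(fl))
E
```

```text
[[ 0.    -1.     0.     0.477]
 [ 1.     0.     0.     0.222]
 [-0.     0.     1.     0.04 ]
 [ 0.     0.     0.     1.   ]]
flip 0
case [ 0.5   1.05  0.23  1.76 -0.94  0.87 -1.88]
tilt [ 0.19  0.93  0.44  1.91 -0.95  0.61 -2.01]
out [ 1.17  1.1  -1.14  1.73  0.99  1.05  2.65]
stand1 90 [-0.56  1.21 -0.62  1.47  0.92  1.81  1.58]
  stand2 [ 0.47  1.24 -1.26  2.1   1.4   0.54  1.61]
  lay [ 0.56  1.99 -0.84  1.54 -0.85  1.31 -1.77]
stand1 -90 [ 0.62  1.35 -1.13  2.09  0.34  0.12 -0.25]
  stand2 [-0.96  1.    0.35  1.71  0.21  0.88 -0.87]
  lay [-1.14  1.96  0.76  0.94  0.5   2.08 -0.75]
stand1 180 None
  stand2 [-0.61  1.08  0.46  1.48 -0.57  1.34 -1.49]
stand1 0 [-0.12  1.29 -0.6   1.11  0.05  1.77  0.94]
  stand2 [-0.1   1.21 -1.26  2.42  1.92  1.6  -0.97]
stand1 135 [-0.7   1.11 -0.58  2.04  1.4   1.56  1.54]
  stand2 [-0.47  1.01  0.44  1.75 -0.96  1.15 -1.76]
stand1 -135 None
  stand2 [-0.78  1.08  0.41  1.46 -0.19  1.25 -1.14]
stand1 45 [-0.39  1.3  -0.57  1.08  0.47  1.97  1.36]
  stand2 [ 0.26  1.21 -1.25  2.44  2.26  1.05 -0.11]
stand1 -45 [ 0.25  1.23 -0.75  1.52 -0.19  1.13
[... 396 characters left out ...]
1.03  2.1  -0.56  0.13 -2.51]
  stand2 [-0.46  1.02 -0.59  1.68  0.88  1.31  1.63]
  lay [-1.17  2.    0.87  0.94  0.43  2.04  2.46]
stand1 180 None
  stand2 [-0.13  1.08 -0.54  1.45  0.18  1.25  0.92]
stand1 0 [-0.55  1.31  0.53  1.14 -0.61  1.91 -1.49]
  stand2 [-0.4   0.94 -0.62  2.43  2.13  1.08  1.84]
stand1 135 [-1.39  1.18  0.6   2.08  1.03  0.53 -1.29]
  stand2 [ 0.12  1.03 -0.66  1.72  0.01  0.79  0.43]
stand1 -135 None
  stand2 [-0.33  1.08 -0.55  1.43  0.5   1.41  1.33]
stand1 45 [-0.8   1.31  0.49  1.11 -0.13  1.8  -1.13]
  stand2 [-0.03  0.95 -0.62  2.46  2.84  0.76  2.36]
stand1 -45 [-0.24  1.14  0.23  1.55 -0.9   1.49 -1.81]
  stand2 [-0.52  0.95 -0.59  2.07  1.39  1.11  1.75]
```

```bash
sed -i 's/ax\*(-p)/ax*p/' h.py
python3 - <<'E'
from h import *
print(np.round(mod_lay(np.pi/2,90*D),3).tolist())
def f(n,M):
    j=ik(*po(M)); print(n, None if j is None else np.round(j,2))
for fl in(0,1):
  for hd in (90,-90):
    for b in (35,45,55):
        h=hd*D; print(fl,hd,b)
        g=g2(fl,b*D)
        f("  stand2",mod_stand(h)@g); f("  lay45",mod_lay(h,45*D,.08)@g); f("  lay",mod_lay(h,90*D)@g)
# bystanders near stand
c=dict(np.load("pics/top.npz")); P=cloud(c)
for n,(u,v) in dict(bottle=(337,183),jar=(400,188),decoy=(350,357),driver=(230,375),swab=(128,288)).items():
    print(n,P[int(v/1.5),int(u/1.5)].round(3))
E
```

```text
[[-0.0, -1.0, 0.0, 0.477], [-1.0, 0.0, 0.0, 0.222], [-0.0, 0.0, -1.0, 0.088], [0.0, 0.0, 0.0, 1.0]]
0 90 35
  stand2 [ 0.64  1.44 -1.29  2.1   1.27  0.33  1.96]
  lay45 [ 0.03  0.83 -0.8   2.    0.86  0.56  1.84]
  lay [-0.49  1.09 -0.55  1.67  0.91  1.26  1.6 ]
0 90 45
  stand2 [ 0.56  1.33 -1.27  2.11  1.38  0.41  1.74]
  lay45 [-0.12  0.81 -0.7   1.94  0.81  0.7   1.82]
  lay [-0.54  1.17 -0.56  1.57  0.91  1.46  1.59]
0 90 55
  stand2 [ 0.47  1.24 -1.26  2.1   1.4   0.54  1.61]
  lay45 [-0.24  0.83 -0.66  1.87  0.81  0.89  1.77]
  lay [-0.58  1.26 -0.57  1.47  0.93  1.66  1.58]
0 -90 35
  stand2 [-1.07  1.18  0.44  1.54  0.27  1.19 -0.93]
  lay45 [-0.68  0.76  0.14  1.91  0.09  0.58 -0.65]
  lay [ 0.41  1.22 -1.03  2.11  1.52  0.33 -1.59]
0 -90 45
  stand2 [-1.03  1.09  0.4   1.62  0.24  1.04 -0.91]
  lay45 [-0.51  0.72 -0.    1.97  0.    0.45 -0.51]
  lay [ 0.49  1.29 -1.02  2.1   1.45  0.17 -1.41]
0 -90 55
  stand2 [-0.96  1.    0.35  1.71  0.21  0.88 -0.87]
  lay45 [-0.3   0.72 -0.2   2.02 -0.08  0.34 -0.37]
  lay [ 0.56  1.37 -0.99  2.08  0.27  0.07 -0.12]
1 90 35
  stand2 [ 
[... 393 characters left out ...]
4  1.89  0.09  0.59 -0.67]
  lay [-1.07  1.26  0.43  1.5   0.25  1.17 -0.96]
1 -90 35
  stand2 [-0.55  1.19 -0.6   1.5   0.91  1.7   1.59]
  lay45 [-0.22  0.82 -0.65  1.88  0.81  0.87  1.78]
  lay [ 0.41  1.22 -1.03  2.11  1.52  0.33  1.55]
1 -90 45
  stand2 [-0.51  1.1  -0.59  1.59  0.89  1.51  1.61]
  lay45 [-0.1   0.81 -0.7   1.95  0.81  0.69  1.83]
  lay [ 0.58  1.43 -1.26  2.1   1.5   0.45  1.71]
1 -90 55
  stand2 [-0.46  1.02 -0.59  1.68  0.88  1.31  1.63]
  lay45 [ 0.06  0.83 -0.81  2.01  0.86  0.56  1.85]
  lay [ 0.66  1.55 -1.28  2.07  1.35  0.37  1.98]
bottle [0.756 0.066 0.156]
jar [ 0.776 -0.08   0.075]
decoy [0.371 0.026 0.045]
driver [0.323 0.308 0.021]
swab [0.522 0.559 0.033]
```

```bash
cat >> h.py <<'E'
def off(M,d): # back off along the tool axis
    return M@T([-d,0,0],np.eye(3))
def lin(M,v=.15,guard=None):
    p,o=po(M); return move_linear(p,speed=v,orientation=o,guard=guard)
def st(n=""):
    print(n,"t",round(get_time_s(),2),"tcp",np.round(get_tool_pos(),4),"F",np.round(get_contact_force(),1),"gap",round(get_finger_gap(),3),"j",np.round(get_joints(),2),flush=True)
E
python3 - <<'E'
from h import *
M=off(mod_case()@g1(1),.17)
j=ik(*po(M)); print(np.round(j,2))
move_to(*po(M)); command_gripper(.8); st()
c=camera("wrist"); np.savez("pics/w1.npz",**{k:np.array(v) for k,v in c.items()}); cv2.imwrite("pics/w1.png",c["color"])
P=cloud(c); hsv=cv2.cvtColor(c["color"],cv2.COLOR_BGR2HSV);H,S,V=[hsv[...,i].astype(int) for i in range(3)]
o=(abs(H-15)<10)&(S>130)
try:
    print("orange top",rect(P,big(o&(abs(P[...,2]-.074)<.005))))
    print("mod top",rect(P,big((abs(P[...,2]-.074)<.005))))
    print("bridge",rect(P,big((abs(P[...,2]-.094)<.005))))
    print("blue",rect(P,(abs(H-108)<12)&(S>130)&(P[...,2]>.052)))
except Exception as e: print(e)
E
```

```text
[ 1.12  0.94 -0.74  1.55  0.1   1.01  0.3 ]
 t 3.83 tcp [ 0.4771 -0.3152  0.181 ] F [-0.5  0.2 -0.7] gap 0.802 j [ 1.12  0.94 -0.74  1.55  0.1   1.01  0.3 ]
orange top (array([ 460.8, -268.3,    0. ,    0. ,    0. ]), np.float64(0.0723))
mod top (array([ 494.1, -216.9,  115.6,   46.1,   78.4]), np.float64(0.0742))
bridge (array([ 505.8, -157.6,   80.4,   21.9,  -11.4]), np.float64(0.0939))
blue (array([ 497.1, -201.6,  242.5,  162.9,   78.5]), np.float64(0.058))
```

View pics/w1.png

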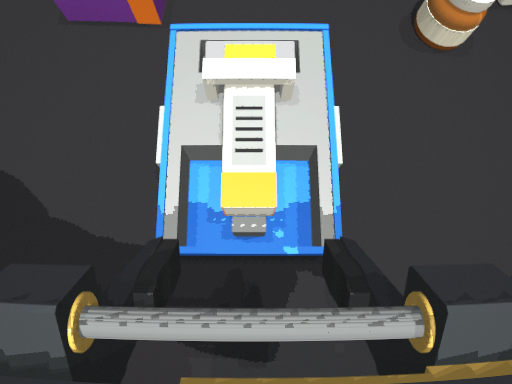

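The wrist view shows the module centred between the fingers: orange end at (249,190), bridge at (249,72), foam stop at (249,222). I'll descend and grip.

```bash
sed -i 's/^CASE=.*/CASE=np.array([.499,-.199,0.]); CY=78.5*D/; ' h.py; sed -i 's/\(CASE=.*\)CASE.*/\1/' h.py; grep -n "^CASE\|^STAND" h.py
python3 - <<'E'
from h import *
G=mod_case()@g1(1)
lin(off(G,.05),.15); print(lin(G,.08,guard=12)); st("down")
command_gripper(.0,15); st("closed15")
jz=G[:3,2]; print("lat force",np.dot(get_contact_force(),jz))
c=camera("wrist"); cv2.imwrite("pics/w2.png",c["color"])
E
```

```text
20:CASE=np.array([.499,-.199,0.]); CY=78.5*D
21:STAND=np.array([.477,.222,.04]); SY=90*D
False
down t 5.59 tcp [ 0.4923 -0.2332  0.0339] F [ 0.3 -0.1 -0.5] gap 0.8 j [ 0.99  1.11 -0.66  1.74  0.17  0.63  0.24]
closed15 t 6.08 tcp [ 0.4921 -0.2332  0.034 ] F [-1.1 -1.6  2.6] gap 0.521 j [ 0.99  1.11 -0.66  1.74  0.17  0.63  0.24]
lat force -0.7415022870562924
```

View pics/w2.png

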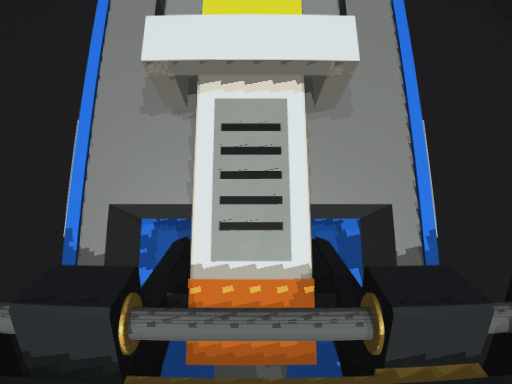

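Run:
```python
from h import *
command_gripper(0.,55); st("grip")
g=g1(1)
for t in (5,10,15,20):
    lin(mod_case(t*D,.010*t/20,.001)@g,.07,guard=25); st(f"tilt{t}")
c=camera("wrist"); cv2.imwrite("pics/w3.png",c["color"])
c=camera("side"); cv2.imwrite("pics/s3.png",cv2.resize(c["color"][180:280,190:300],None,fx=5,fy=5))
a=cv2.imread("pics/s3.png"); b=cv2.imread("pics/w3.png")
b=cv2.resize(b,(400,300)); a=cv2.resize(a,(390,300)); cv2.imwrite("pics/c3.png",np.hstack([b,a]))
```

```text
grip t 6.35 tcp [ 0.4921 -0.2332  0.034 ] F [-1.5 -2.1  4. ] gap 0.515 j [ 0.99  1.11 -0.66  1.74  0.17  0.63  0.24]
tilt5 t 6.62 tcp [ 0.4921 -0.2338  0.042 ] F [-0.4 -0.3 -2.6] gap 0.517 j [ 0.93  1.05 -0.6   1.78  0.2   0.58  0.18]
tilt10 t 6.87 tcp [ 0.4911 -0.2355  0.048 ] F [ 0.   0.  -3.5] gap 0.517 j [ 0.86  1.   -0.53  1.81  0.22  0.53  0.12]
tilt15 t 7.12 tcp [ 0.4906 -0.2363  0.0544] F [-0.1 -1.1 -3.7] gap 0.513 j [ 0.77  0.95 -0.46  1.85  0.25  0.49  0.06]
tilt20 t 7.37 tcp [ 0.4912 -0.236   0.061 ] F [-0.2 -0.3 -3.7] gap 0.517 j [ 0.68  0.91 -0.37  1.88  0.27  0.45 -0.01]
```

View pics/c3.png

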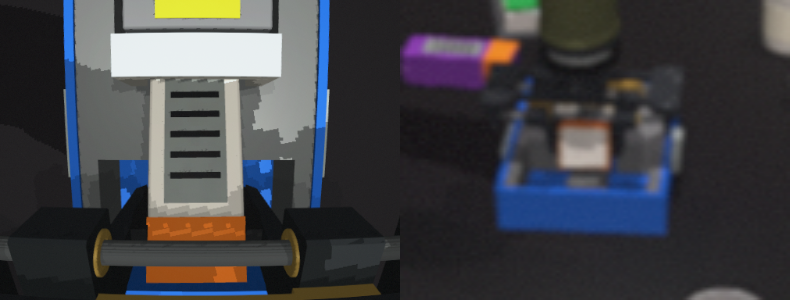

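The module is tilted 20°, still seated at the far end and held firmly. Next I'll draw it out, lift it, and carry it to above the stand in the standing pose.

Run:
```python
from h import *
g=g1(1)
print(lin(mod_case(20*D,.010,.001,.07)@g,.12,guard=25)); st("drawn")
M=mod_case(25*D,.010,.13,.10)@g
lin(M,.25); st("lifted")
h=90*D
S=mod_stand(h,dz=.10)@g
j=ik(*po(S)); print(np.round(j,2))
move_to(*po(S)); st("above")
c=camera("top"); np.savez("pics/t4.npz",**{k:np.array(v) for k,v in c.items()}); t=cv2.resize(c["color"][150:260,120:270],(450,330))
c=camera("side"); np.savez("pics/s4.npz",**{k:np.array(v) for k,v in c.items()}); s=cv2.resize(c["color"][60:220,170:310],(289,330))
cv2.imwrite("pics/c4.png",np.hstack([t,s]))
```

```text
False
drawn t 8.2 tcp [ 0.4784 -0.2988  0.0858] F [ 0.3  0.5 -2.8] gap 0.52 j [ 0.81  0.89 -0.41  1.79  0.28  0.58  0.09]
lifted t 8.97 tcp [ 0.4733 -0.3199  0.2382] F [ 0.2  0.2 -3.3] gap 0.517 j [ 0.81  0.66 -0.44  1.69  0.23  0.88  0.11]
[-0.95  1.    0.18  1.5   0.51  1.5  -1.06]
above t 10.93 tcp [0.4778 0.2041 0.2209] F [ 0.6 -0.8 -2.7] gap 0.518 j [-0.95  1.    0.18  1.5   0.51  1.5  -1.06]
```

View pics/c4.png

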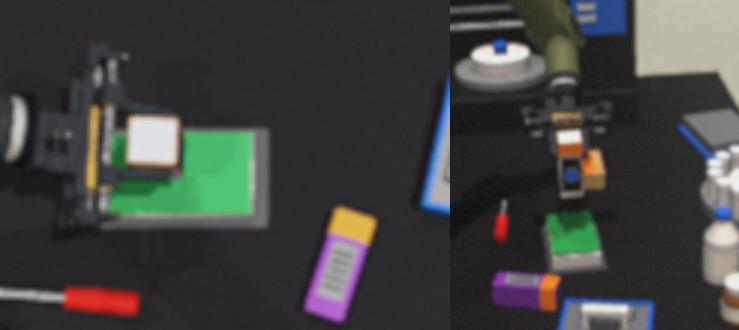

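Run:
```python
from h import *
for n in("top","side"):
    c=dict(np.load(f"pics/{n}.npz")); P=cloud(c); hsv=cv2.cvtColor(c["color"],cv2.COLOR_BGR2HSV)
    H,S,V=[hsv[...,i].astype(int) for i in range(3)]
    b=(abs(P[...,0]-.477)<.1)&(abs(P[...,1]-.222)<.15)
    m=big(b&(P[...,2]>.034)&(P[...,2]<.05)); print(n,"top surf",rect(P,m),m.sum(),P[m].mean(0).round(4))
    m=big(b&(P[...,2]>.034)&(P[...,2]<.05)&(abs(H-65)<15)&(S>120)); print(n,"green",rect(P,m),m.sum(),P[m].mean(0).round(4))
c=dict(np.load("pics/s4.npz")); P=cloud(c)
b=(abs(P[...,0]-.477)<.04)&(abs(P[...,1]-.198)<.03)&(P[...,2]>.13)&(P[...,2]<.25)
q=P[b]; print(len(q)); 
if len(q)>20:
    m=q.mean(0); n=np.linalg.svd(q-m)[2][2]; print("window face",m.round(4),"normal",n.round(3))
```

```text
top top surf (array([475.2, 218. , 171.2,  97.6, -88.5]), np.float64(0.0398)) 1199 [0.4753 0.2186 0.04  ]
top green (array([474.4, 219.9, 162.6,  91.6, -88.3]), np.float64(0.0399)) 1091 [0.4738 0.2192 0.0401]
side top surf (array([478.4, 221.4, 182.9,  99.5, -88.5]), np.float64(0.0427)) 458 [0.4777 0.2107 0.0424]
side green (array([477.3, 222.6, 179. ,  95.7, -89.4]), np.float64(0.0429)) 412 [0.4778 0.2173 0.0429]
326
window face [0.4794 0.2025 0.201 ] normal [0.088 0.996 0.012]
```

```bash
sed -i 's/^STAND=.*/STAND=np.array([.475,.219,.04]); HD=91.5*D/' h.py
python3 - <<'E'
from h import *
g=g1(1)
lin(mod_stand(HD,dz=.015)@g,.12); st("near")
print(lin(mod_stand(HD,dz=-.005)@g,.02,guard=4)); st("touch")
command_gripper(.75,20); st("open")
c=camera("side");s=cv2.resize(c["color"][60:220,170:310],(394,450)); np.savez("pics/s5.npz",**{k:np.array(v) for k,v in c.items()})
p=get_tool_pos(); r=R.from_rotvec(get_eef_rot()).as_matrix()
move_linear(p-.11*r[:,0],speed=.12); st("back")
c=camera("wrist"); w=cv2.resize(c["color"],(400,300)); w=np.vstack([w,np.zeros((150,400,3),np.uint8)])
np.savez("pics/w5.npz",**{k:np.array(v) for k,v in c.items()})
cv2.imwrite("pics/c5.png",np.hstack([s,w]))
E
```

```text
near t 11.89 tcp [0.4759 0.2029 0.1362] F [ 0.8 -0.4 -2.1] gap 0.517 j [-0.96  1.12  0.17  1.53  0.52  1.38 -1.14]
True
touch t 12.45 tcp [0.4755 0.2027 0.1275] F [-0.4  2.3  5.7] gap 0.517 j [-0.96  1.13  0.17  1.53  0.52  1.37 -1.14]
open t 12.94 tcp [0.4749 0.2031 0.1261] F [ 0.2  0.4 -0.6] gap 0.75 j [-0.96  1.13  0.16  1.53  0.52  1.37 -1.14]
back t 14.06 tcp [0.4724 0.2974 0.1811] F [-1.   0.4  0.4] gap 0.749 j [-1.02  1.12  0.16  1.28  0.46  1.63 -1.06]
```

View pics/c5.png

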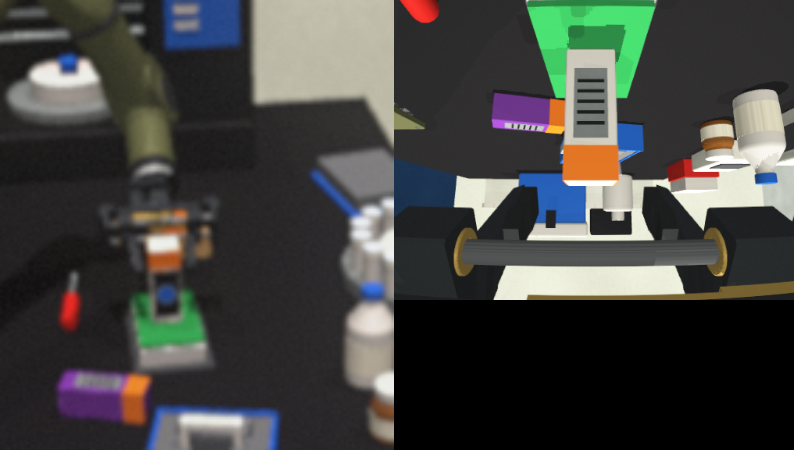

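The module is standing upright and free on the stand. I'll measure it and the stand together from this wrist view, then check the second-grasp path.

Run:
```python
from h import *
for n in ("w5","s5"):
    c=dict(np.load(f"pics/{n}.npz")); P=cloud(c); hsv=cv2.cvtColor(c["color"],cv2.COLOR_BGR2HSV)
    H,S,V=[hsv[...,i].astype(int) for i in range(3)]
    b=(abs(P[...,0]-.477)<.04)&(abs(P[...,1]-.222)<.05)&(P[...,2]>.06)&(P[...,2]<.155)&(c["depth"]>.05)
    if n=="w5":
        b=big(b); q=P[b]; m=np.median(q,0); k=abs(q[:,1]-m[1])<.006; q=q[k]; m=q.mean(0); nn=np.linalg.svd(q-m)[2][2]
        print("label face",m.round(4),nn.round(3),"x range",np.percentile(q[:,0],[1,99]).round(4),len(q))
    t=(abs(P[...,0]-.477)<.04)&(abs(P[...,1]-.222)<.05)&(P[...,2]>.158)&(P[...,2]<.172)&(c["depth"]>.05)
    if t.sum(): print(n,"top",rect(P,big(t)),t.sum())
    g=(abs(P[...,0]-.477)<.1)&(abs(P[...,1]-.222)<.13)&(P[...,2]>.032)&(P[...,2]<.048)
    q=P[g]; print("stand surf",rect(P,big(g)),"x",np.percentile(q[:,0],[1,99]),"y",np.percentile(q[:,1],[1,99]))
h=HD; gg=g2(1,58*D)
def f(n,M):
    j=ik(*po(M)); print(n, None if j is None else np.round(j,2))
for fl in (0,1):
  for b in (58,65):
    gg=g2(fl,b*D)
    f("pre",off(mod_stand(h)@gg,.12)); f("g",mod_stand(h)@gg); f("up",mod_stand(h,dz=.06)@gg)
    for p in(30,60,90): f(p,mod_lay(h,p*D,.06)@gg)
```

```text
label face [0.4727 0.2485 0.11  ] [ 0.029 -1.    -0.001] x range [0.4504 0.4949] 8769
w5 top (array([473.5, 225.6,  50.2,  45.5, -87.6]), np.float64(0.1628)) 1084
stand surf (array([473.5, 219.3, 169. ,  97.3, -88.4]), np.float64(0.0401)) x [0.42516929 0.52053871] y [0.14787601 0.30305551]
s5 top (array([476.9, 223.2,  61.9,  46. , -87.3]), np.float64(0.1661)) 76
stand surf (array([478.1, 215.4, 177.7,  99.5, -88.1]), np.float64(0.0421)) x [0.42892409 0.52721967] y [0.1302052  0.30058748]
pre [ 0.05  0.66 -0.19  2.08 -0.92  0.56 -2.39]
g [ 0.45  1.22 -1.26  2.09  1.35  0.58  1.65]
up [ 0.04  0.76 -0.4   2.09 -0.95  0.34 -2.45]
30 [ 0.14  1.08 -1.26  1.96  1.2   1.09  1.51]
60 [-0.41  0.94 -0.6   1.75  0.86  1.19  1.68]
90 [-0.57  1.2  -0.63  1.49  0.93  1.77  1.59]
pre [-0.18  0.61  0.02  2.06 -0.88  0.59 -2.51]
g [-0.03  0.85 -0.4   2.1  -0.82  0.17 -2.6 ]
up [-0.15  0.71 -0.19  2.08 -0.9   0.38 -2.56]
30 [ 0.07  1.1  -1.26  1.91  1.18  1.23  1.49]
60 [-0.45  1.   -0.62  1.69  0.88  1.34  1.64]
90 [-0.59  1.26 -0.62  1.43  0.94  1.9   1.58]
pre [ 0.49  0.83 -0.97  2.06  0.29  0.41 -0.48]
g [ 0.27  0.99 -0.82  2.1   0.79  0.15 -0.97]
up [ 0.29  0.87 -0.85  2.08  0.33  0.24 -0.58]
30 [-0.36  0.76 -0.24  1.98  0.34  0.42 -0.82]
60 [-0.76  0.88  0.03  1.77  0.45  0.88 -1.07]
90 [-0.96  1.13  0.16  1.52  0.5   1.35 -1.14]
pre [ 0.34  0.74 -0.85  2.04  0.27  0.44 -0.54]
g [ 0.11  0.9  -0.65  2.09  0.5   0.15 -0.76]
up [ 0.17  0.8  -0.74  2.06  0.33  0.29 -0.64]
30 [-0.48  0.77 -0.15  1.94  0.36  0.51 -0.89]
60 [-0.82  0.93  0.06  1.71  0.47  0.99 -1.1 ]
90 [-0.98  1.2   0.18  1.46  0.52  1.45 -1.14]
```

```bash
sed -i 's/^STAND=.*/STAND=np.array([.4737,.2193,.04]); HD=91.6*D; MXY=np.array([.4732,.2248])/' h.py
python3 - <<'E'
from h import *
G2=g2(1,60*D,gx=-.034)
S=mod_stand(HD,xy=MXY)
W=off(S@g2(1,90*D,gx=-.034),.14); A=off(S@G2,.09); G=S@G2
for M in (W,A,G,mod_lay(HD,90*D)@G2): print(np.round(ik(*po(M)),2))
p=get_tool_pos(); move_linear(p+[0,0.01,.09],speed=.2)
lin(W,.12); st("W"); lin(A,.1); st("pre")
print(lin(G,.08,guard=8)); st("at")
command_gripper(0.,10); st("closed")
c=camera("wrist"); w=cv2.resize(c["color"],(400,300))
c=camera("side");s=cv2.resize(c["color"][60:220,170:310],(263,300))
cv2.imwrite("pics/c6.png",np.hstack([w,s]))
E
```

```text
[-0.4   0.53 -0.2   1.85  0.14  0.77 -0.65]
[ 0.39  0.8  -0.92  2.06  0.27  0.38 -0.51]
[ 0.22  0.91 -0.77  2.1   0.48  0.17 -0.72]
[-0.98  1.26  0.15  1.41  0.49  1.37 -1.17]
W t 15.95 tcp [0.4729 0.224  0.2568] F [-0.2  0.3  0.3] gap 0.751 j [-0.43  0.53 -0.16  1.85  0.12  0.77 -0.62]
pre t 16.85 tcp [0.4744 0.1887 0.1982] F [0.3 0.1 0.5] gap 0.748 j [ 0.28  0.73 -0.7   2.06 -0.19  0.36 -0.05]
False
at t 18.12 tcp [0.4733 0.2319 0.1201] F [ 0.2  0.4 -0.4] gap 0.748 j [ 0.15  0.87 -0.65  2.1  -0.18  0.15 -0.06]
closed t 18.56 tcp [0.4735 0.2321 0.12  ] F [ 1.1 -1.   2.6] gap 0.526 j [ 0.15  0.87 -0.65  2.1  -0.18  0.15 -0.06]
```

View pics/c6.png

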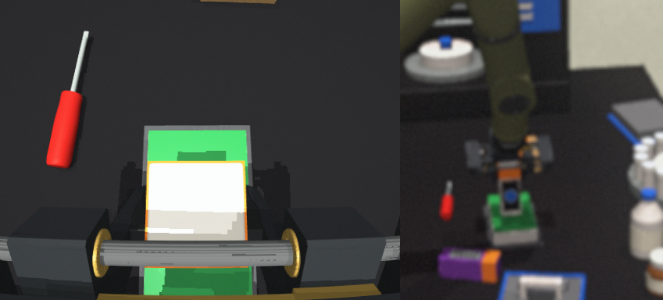

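Run:
```python
from h import *
G2=g2(1,60*D,gx=-.034)
command_gripper(0.,55)
lin(mod_stand(HD,xy=MXY,dz=.04)@G2,.08); st("up")
for p,dz in((0,.09),(30,.09),(60,.08),(90,.04)): lin(mod_lay(HD,p*D,dz)@G2,.1); st(p)
ims=[]
c=camera("top"); np.savez("pics/t7.npz",**{k:np.array(v) for k,v in c.items()}); t=cv2.resize(c["color"][150:260,120:270],(409,300))
c=camera("side"); np.savez("pics/s7.npz",**{k:np.array(v) for k,v in c.items()}); s=cv2.resize(c["color"][90:210,180:300],(300,300))
cv2.imwrite("pics/c7.png",np.hstack([t,s]))
for n in("t7","s7"):
    c=dict(np.load(f"pics/{n}.npz")); P=cloud(c)
    hsv=cv2.cvtColor(c["color"],cv2.COLOR_BGR2HSV);H,S,V=[hsv[...,i].astype(int) for i in range(3)]
    b=(abs(P[...,0]-.474)<.03)&(P[...,1]>.15)&(P[...,1]<.29)&(P[...,2]>.118)&(P[...,2]<.14)
    q=P[big(b)]; m=q.mean(0); nn=np.linalg.svd(q-m)[2][2]; print(n,m.round(4),(nn*np.sign(nn[2])).round(3),q.min(0).round(3),q.max(0).round(3),len(q))
    w=b&(abs(H-108)<15)&(S>120); print("window",P[w].mean(0).round(4) if w.any() else None,w.sum())
```

```text
up t 19.52 tcp [0.4727 0.2319 0.1596] F [ 0.5  0.3 -3.5] gap 0.519 j [ 0.16  0.8  -0.66  2.08 -0.2   0.24 -0.08]
0 t 19.81 tcp [0.4737 0.2264 0.1716] F [ 0.7 -0.4 -3.3] gap 0.514 j [ 0.18  0.77 -0.67  2.07 -0.2   0.27 -0.08]
30 t 20.72 tcp [0.4728 0.234  0.1653] F [ 0.4 -1.  -3.6] gap 0.518 j [-0.55  0.67  0.01  1.94 -0.01  0.53 -0.51]
60 t 21.43 tcp [0.4736 0.2365 0.1467] F [ 0.5 -0.9 -2.9] gap 0.518 j [-0.96  0.89  0.33  1.72  0.18  0.92 -0.81]
90 t 22.11 tcp [0.4745 0.2355 0.0981] F [-0.  -0.3 -3. ] gap 0.52 j [-1.12  1.24  0.45  1.44  0.27  1.3  -0.94]
t7 [0.4751 0.2185 0.128 ] [-0.005 -0.004  1.   ] [0.444 0.153 0.118] [0.504 0.281 0.138] 559
window [0.4749 0.205  0.129 ] 36
s7 [0.4762 0.2116 0.1307] [-0.055 -0.029  0.998] [0.444 0.151 0.118] [0.503 0.283 0.138] 203
window [0.4786 0.2054 0.133 ] 26
```

View pics/c7.png

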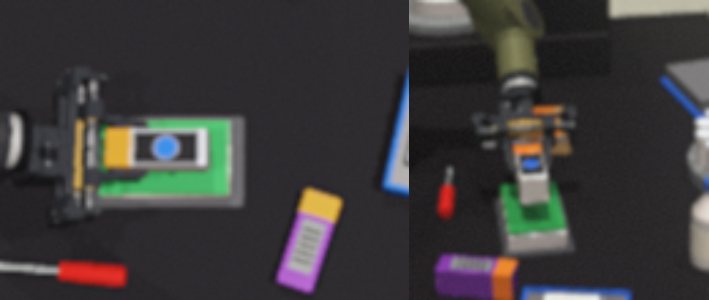

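Window up, level, and centred above the stand: top-camera centre is about (0.475, 0.217), against the stand at (0.475, 0.219). I'll lower it until it touches, then release.

Run:
```python
from h import *
G2=g2(1,60*D,gx=-.034)
lin(mod_lay(HD,90*D,.010)@G2,.06)
print(lin(mod_lay(HD,90*D,-.006)@G2,.012,guard=3)); st("touch")
command_gripper(.72,20); st("open")
p=get_tool_pos(); r=R.from_rotvec(get_eef_rot()).as_matrix()
move_linear(p-.12*r[:,0],speed=.1); p=get_tool_pos(); move_linear(p+[0,.12,.12],speed=.2); st("back")
c=camera("top"); P=cloud(c); t=cv2.resize(c["color"][140:260,110:350],(600,300))
c2=camera("side"); s=cv2.resize(c2["color"][120:220,190:290],(300,300)); cv2.imwrite("pics/c8.png",np.hstack([t,s])[:,:800])
for c in (c,c2):
    P=cloud(c); B=(abs(P[...,0]-.474)<.09)&(abs(P[...,1]-.219)<.13)
    b=big(B&(P[...,2]>.08)&(P[...,2]<.1)); q=P[b]; m=q.mean(0); nn=np.linalg.svd(q-m)[2][2]; print("module",rect(P,b),(nn*np.sign(nn[2])).round(3))
    print("stand",rect(P,big(B&(P[...,2]>.034))))
```

```text
True
touch t 23.69 tcp [0.4731 0.2371 0.0571] F [0.2 2.  5.5] gap 0.515 j [-1.11  1.31  0.44  1.42  0.26  1.27 -0.96]
open t 24.15 tcp [0.4723 0.2375 0.0553] F [-0.8  0.8 -0.6] gap 0.719 j [-1.11  1.31  0.44  1.42  0.26  1.27 -0.96]Traceback (most recent call last):
  File "<stdin>", line 7, in <module>
cell.IKError: the arm cannot follow that straight line within its joint ranges
```

```bash
cat > fin.py <<'E'
from h import *
c=camera("top"); t=cv2.resize(c["color"][140:260,110:310],(500,300))
c2=camera("side"); s=cv2.resize(c2["color"][120:220,190:290],(300,300)); cv2.imwrite("pics/c8.png",np.hstack([t,s]))
for c in (c,c2):
    P=cloud(c); B=(abs(P[...,0]-.474)<.09)&(abs(P[...,1]-.219)<.13)
    b=big(B&(P[...,2]>.08)&(P[...,2]<.1)); q=P[b]; m=q.mean(0); nn=np.linalg.svd(q-m)[2][2]; print("module",rect(P,b),(nn*np.sign(nn[2])).round(3))
    print("stand",rect(P,big(B&(P[...,2]>.034)&(P[...,2]<.1))))
E
python3 - <<'E'
from h import *
st("now")
p=get_tool_pos(); r=R.from_rotvec(get_eef_rot()).as_matrix()
if p[1]<.26:
    for d in (.1,.08,.06):
        try: move_linear(p-d*r[:,0],speed=.1); print("backed",d); break
        except IKError: pass
st()
p=get_tool_pos()
for v in ([0,.03,.12],[0,0,.12],[0,0,.06]):
    try: move_linear(p+v,speed=.15); print("moved",v); break
    except IKError: pass
st("back")
exec(open("fin.py").read())
E
```

```text
now t 25.5 tcp [0.4694 0.3406 0.1153] F [-0.2 -0.1 -0.3] gap 0.723 j [-1.16  1.29  0.44  1.14  0.22  1.58 -0.91]
 t 25.5 tcp [0.4694 0.3406 0.1153] F [-0.2 -0.1 -0.3] gap 0.723 j [-1.16  1.29  0.44  1.14  0.22  1.58 -0.91]
moved [0, 0.03, 0.12]
back t 26.48 tcp [0.469  0.3701 0.2344] F [ 0.1 -0.1  0.5] gap 0.717 j [-1.18  1.18  0.46  1.04  0.25  1.79 -0.82]
module (array([474.9, 218.8, 125.5,  47. , -88.2]), np.float64(0.0874)) [ 0.012 -0.002  1.   ]
stand (array([475.4, 218. , 171.7,  97.3, -88.4]), np.float64(0.0448))
module (array([476.8, 215.4, 141.4,  47.2, -88.2]), np.float64(0.0907)) [-0.016 -0.024  1.   ]
stand (array([477.7, 216.3, 178.4,  99.7, -87.6]), np.float64(0.0475))
```

View pics/c8.png

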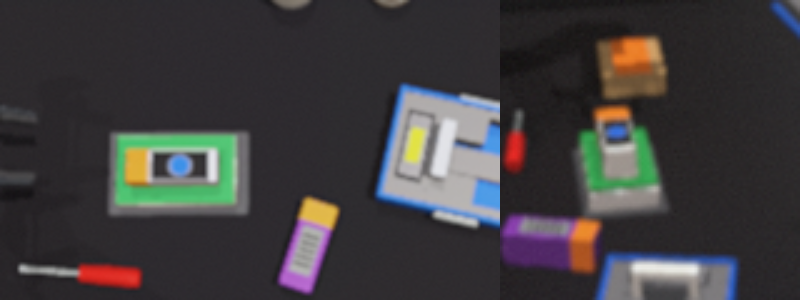

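The module lies flat with its window up, centred on the stand to within about 1 mm and aligned to 0.2° in the top view. The arm is clear, so I'm handing in.

```bash
python3 -c "
from cell import *
hand_in()"
```

```text
the job is handed in; nothing more can be done
```

The module is out of the case and lies window up, flat in the middle of the green stand and lengthways along it. I handed the job in after about 26.5 s of robot time.

- **Removal:** I gripped the module and tipped its orange end up 20° about the far edge while easing it 10 mm back. Then I drew it out from under the bridge along its own axis.
- **Turning over:** I stood it on its +x end on the stand and regripped it from the window side. I laid it over in the air and lowered it until it touched, at about 5 N, then released it.

**Last checks:**
- **Top camera:** the module's centre is at (474.9, 218.8) mm and the stand's at (475.4, 218.0) mm. They are aligned to 0.2°, and the module's top is level at 87 mm.
- **Side camera:** it agrees to within about 1–2 mm, though its module length reads long (141 mm) and its tilt about 1.7°, probably because it is noisier.
- **Other objects:** the screwdriver, the purple look-alike and the case looked unmoved in the last picture. I did not measure the bystanders again.

One planned straight retreat line was refused by the arm. It came after the module was already released and clear, so a shorter line replaced it.

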